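# Sort the culture containers at the microbiology bench

### The arm

A 6-joint arm with a two-finger parallel gripper is mounted at the origin on the work surface. World frame = base frame: x ahead of the robot, y to its left, z up, the work surface at z = 0. Lengths are in mm, angles in degrees, forces in N, time in s.
With the tool pointing down it reaches from about 300 to 850 mm from the base axis. Payload 4.2 kg.
Tool frame: the origin (TCP) lies midway between the tips of the shut fingers; the grasp point (between the pads) lies 19 mm behind it; z points along the fingers, y is the direction in which the jaws open and shut (so a half turn about z gives the same grasp; the last joint's range is limited). The gripper opens to 91 mm and grips with 3 to 60 N. Pads are 32 mm wide; open, the fingers measure 118 mm over their backs; the gripper's body (76 mm by 178 mm) begins 60 mm behind the grasp point.
Start: joints at [62.395, 18.312, 89.639, -0, 72.044, -1.146], TCP at [256.202, 514.785, 213.976] pointing down, gripper open.
Joint ranges: [-177.97, 177.97], [-48.28, 115.42], [12.27, 149.76], [-77.06, 257.06], [2.81, 150.46], [-146.56, 146.56]. Speed limits (degrees/s): [147.25, 147.25, 180, 180, 180, 180].

### API

Orientations are given as [roll, pitch, yaw] about the fixed x, y, z axes, in that order (R = Rz(yaw) Ry(pitch) Rx(roll)).
In Python, from workcell import * gives the robot as it stands.
- The arm moves only by the tool arm_command, never from a script. Its argument "deltas" is text: rows parted by semicolons, each of 7 numbers parted by spaces: the shift along the tool's x, y, z in mm, then the turn, a rotation vector about the tool's x, y, z in degrees, then the finger opening in mm, from 0 to 91.2. In form: x y z wx wy wz hand; .... A call has 1 to 5 rows; each row shifts and turns the commanded pose from where the row before left it, along the tool's axes as they then stand; what a row does not reach is not made up. A row lasts 1/8 s, in which the tool goes at most 62.5 mm and 10.7 degrees, less where a joint would pass 70% of its speed; a pose out of reach is approached as far as the arm can. A call is refused whole if a number of a shift passes 62.5 or a number of a turn 10.7, either way. A call with a gripper value outside its range is refused whole. The fingers move at their own pace and stop on an object; "force" is the grip in N (left out, the last holds). Time passes only in rows, so rows that do not move let the fingers close. It gives the time, the measured TCP pose, the force and the opening at its end, in the units of the state.
- state(): the state, without advancing time (a new reading comes with each control period).
- grab_frame(name): name is "side" or "top"; returns the picture (420x560x3 uint8, red, green, blue); there is no depth.
- camera_model(name): a dict with "fx", "fy", "cx", "cy" (pixels), "k1" (the pictures are not rectified: a ray, as slopes to the right and down, at radius r is drawn at 1 + k1 r^2 times it, then the intrinsics apply), "rvec" (rotation vector, rad) and "tvec" (3), from world to camera coordinates, as OpenCV has them. Camera axes: x right, y down, z forward; pixel columns grow to the right and rows downward; lengths in mm; the calibration is good to about 2 mm. A picture is of the moment at which its call begins. camera_model takes no time and is no camera call.
- job_done(): hands the job in, once; it reports no verdict.
The state is a dict: "time_s": time; "qpos": joint angles; "qvel": joint speeds; "effort": joint torques, N m; "ee_pos": TCP position; "ee_rot": TCP orientation; "force": force on the tool from outside, world axes, zero at the start; "torque": the same for the moment, N m; "gripper_width": finger opening in mm.
Only numpy, scipy, OpenCV 4.12 (cv2) and the standard library are available. Lean on these libraries where they do the work, as an engineer would, in place of code of your own. Each camera call takes 0.05 s, during which the arm holds its last target. There are 200 camera calls.

### The job

Sort the cultures standing about on the bench for the incubator: the two Petri dishes go flat in the shallow steel tray, one squarely on top of the other; the two tall universals go upright into the three-cell wire rack, each in a cell of its own; and the small bijou bottle goes upright into a cell of the low four-cell wire rack. Keep every container upright, set each one down gently rather than dropping it, let go of everything, and leave the blue tip box and the brown bottle where they stand.

Things in the scene. Friction and masses are not known exactly. Their poses are not given: they have to be found in the camera images.
- dish_a: closed 60 mm Petri dish lying lid up, clear plastic over a flat layer of dark red agar, taped shut so that it is one solid piece: a flat round disc 60 mm in diameter and 15 mm high, about 22 g. Origin: centre of its underside, z axis up. One of two alike.
- dish_b: closed 60 mm Petri dish lying lid up, clear plastic over a flat layer of dark red agar, taped shut so that it is one solid piece: a flat round disc 60 mm in diameter and 15 mm high, about 22 g. Origin: centre of its underside, z axis up. One of two alike.
- universal_a: screw-capped plastic bottle (a universal) standing upright: the tall slim kind, 85 mm high; clear body 28 mm in diameter with dark red agar in it, black ribbed cap 30 mm in diameter from 67 mm up to 85 mm; about 40 g. Origin: centre of its underside, z axis up along it. One of two alike.
- universal_b: screw-capped plastic bottle (a universal) standing upright: the tall slim kind, 85 mm high; clear body 28 mm in diameter with dark red agar in it, black ribbed cap 30 mm in diameter from 67 mm up to 85 mm; about 40 g. Origin: centre of its underside, z axis up along it. One of two alike.
- bijou: small screw-capped plastic bottle (a bijou) standing upright: like the universals but much smaller, 50 mm high; clear body 20 mm in diameter with dark red agar in it, black ribbed cap 21.6 mm in diameter from 36 mm up to 50 mm; about 16 g. Origin: centre of its underside, z axis up along it.
- dish_tray: shallow square stainless-steel tray fixed on the bench, 142 mm square outside, 134 mm square inside, rim 14 mm high, floor 3 mm thick. Origin: centre of its underside on the bench; x and y along its sides, z up. The two dishes are piled on its floor, near the middle.
- universal_rack: wire rack fixed on the bench, a single row of three square cells on a grey base sheet 3 mm thick (160 mm by 56 mm). Origin: centre of its underside on the bench; y runs along the row, x across it, z up. Cell centres lie at y = -52, 0 and +52 mm (x = 0); each cell is 48 mm wide inside between dark 4 mm wires. The top wires end 40 mm above the bench, so a universal held by its cap or the part just below it (more than 60 mm up) keeps the fingers above the wires.
- bijou_rack: low wire rack fixed on the bench, two by two square cells on a grey base sheet 3 mm thick (92 mm square). Origin: centre of its underside on the bench, where the four cells meet; x and y along its sides, z up. Cell centres lie at x = +-22, y = +-22 mm; each cell is 40 mm wide inside between dark 4 mm wires. The top wires end 18 mm above the bench; the cells are too narrow for fingers, so a bijou must be held by its cap (about 42 mm up) to keep the fingertips above the wires.
- tip_box: bystander, loose: closed pipette-tip box, grey with a blue lid, 83 mm by 121 mm and 56 mm high. Origin: centre of its underside; its long side along its y. Leave it alone.
- reagent_bottle: bystander, loose: brown glass reagent bottle with a black cap and a paper label, 52 mm in diameter and 100 mm high, standing upright. Origin: centre of its underside. Leave it alone.
Things that resemble listed ones, but are neither listed nor needed, are in the scene too. What is shaped like the universal_b but pink is not meant. There is more than one size of the dish_tray; the one meant has the size given above.

How it is judged (in metres and radians):
At the end, for the whole second after the job is handed in: The dishes lie flat on the tray's floor, one on the other, centres within 10 mm; both universals stand on the floor of the three-cell rack, the bijou on that of the four-cell rack, each in a cell (within 6 mm of the floor); all lean under 7 degrees, released and at rest (((x of dish_b in the frame of dish_tray between -0.042 and 0.042 m and y of dish_b in the frame of dish_tray between -0.042 and 0.042 m and z of dish_b in the frame of dish_tray between -0.002 and 0.008 m and horizontal distance between dish_a and dish_b below 0.01 m and z of dish_a in the frame of dish_b between 0.012 and 0.019 m) or (x of dish_a in the frame of dish_tray between -0.042 and 0.042 m and y of dish_a in the frame of dish_tray between -0.042 and 0.042 m and z of dish_a in the frame of dish_tray between -0.002 and 0.008 m and horizontal distance between dish_b and dish_a below 0.01 m and z of dish_b in the frame of dish_a between 0.012 and 0.019 m)) and x of universal_a in the frame of universal_rack between -0.026 and 0.026 m and y of universal_a in the frame of universal_rack between -0.078 and 0.078 m and z of universal_a in the frame of universal_rack between -0.002 and 0.009 m and x of universal_b in the frame of universal_rack between -0.026 and 0.026 m and y of universal_b in the frame of universal_rack between -0.078 and 0.078 m and z of universal_b in the frame of universal_rack between -0.002 and 0.009 m and x of bijou in the frame of bijou_rack between -0.044 and 0.044 m and y of bijou in the frame of bijou_rack between -0.044 and 0.044 m and z of bijou in the frame of bijou_rack between -0.002 and 0.009 m and angle between each of dish_a, dish_b, universal_a, universal_b, bijou's own z axis and vertical below 0.12 rad and linear speed of each of dish_a, dish_b, universal_a, universal_b, bijou below 0.02 m/s); the robot touches nothing.
It fails at once if a culture container is tipped over (leans more than 35 degrees) (angle between any of dish_a, dish_b, universal_a, universal_b, bijou's own z axis and vertical above 0.61 rad).
It fails at once if a culture container is dropped or flung (moves faster than 0.75 m/s with the fingers off it: a fall of about 30 mm) ((linear speed of dish_a above 0.75 m/s and contact force between dish_a and the arm below 0.02 N and contact force between dish_a and the fingers below 0.02 N) or (linear speed of dish_b above 0.75 m/s and contact force between dish_b and the arm below 0.02 N and contact force between dish_b and the fingers below 0.02 N) or (linear speed of universal_a above 0.75 m/s and contact force between universal_a and the arm below 0.02 N and contact force between universal_a and the fingers below 0.02 N) or (linear speed of universal_b above 0.75 m/s and contact force between universal_b and the arm below 0.02 N and contact force between universal_b and the fingers below 0.02 N) or (linear speed of bijou above 0.75 m/s and contact force between bijou and the arm below 0.02 N and contact force between bijou and the fingers below 0.02 N)).
It fails at once if the tip box or the reagent bottle is shifted by more than 20 mm (distance of any of tip_box, reagent_bottle from where it was at the start of the episode above 0.02 m).
It also fails if it takes over 136 s, if anything falls off the work surface, if the arm or the gripper's body presses on something with over 40 N, if the wrist force passes 120 N, or if a joint passes its speed limit or range.

## Working session

There is one attempt and no reset: what is moved stays moved. The work goes in short steps, Python scripts to look and compute and a tool call to move; the robot and the scene stay as the last step left them, time stands still between calls to the robot, and variables do not carry over. Pictures are saved under pics/ and viewed, about 12 in all and at most 16, crops included, and the job is handed in when it is done.

Besides the shell and the picture viewer there is one more tool, called as name(argument=value, ...) on one line, values as JSON. arm_command: Moves the arm, as the interface text tells. Its arguments: {"type":"object","properties":{"deltas":{"type":"string"},"force":{"type":"number"}},"required":["deltas"]}

```bash
mkdir -p pics; ls; cat > h.py <<'E'
from workcell import *
import numpy as np, cv2
def proj(c,P):
    m=camera_model(c);R,_=cv2.Rodrigues(np.array(m["rvec"],float))
    p=np.atleast_2d(P)@R.T+np.array(m["tvec"],float).ravel()
    s=p[:,:2]/p[:,2:];s=s*(1+m["k1"]*(s**2).sum(1,keepdims=True))
    return s*[m["fx"],m["fy"]]+[m["cx"],m["cy"]]
def ray(c,u,v):
    m=camera_model(c);R,_=cv2.Rodrigues(np.array(m["rvec"],float));t=np.array(m["tvec"],float).ravel()
    d=np.array([(u-m["cx"])/m["fx"],(v-m["cy"])/m["fy"]]);s=d.copy()
    for _ in range(30): s=d/(1+m["k1"]*(s@s))
    return -R.T@t, R.T@np.array([*s,1])
def at(c,u,v,z):
    o,d=ray(c,u,v);return (o+d*(z-o[2])/d[2])[:2].round(1)
def snap(c,name,box=None,k=1):
    f=grab_frame(c)[:,:,::-1]
    if box: x0,y0,x1,y1=box;f=f[y0:y1,x0:x1]
    f=cv2.resize(f,None,fx=k,fy=k,interpolation=cv2.INTER_CUBIC);cv2.imwrite("pics/"+name,f)
E
python3 - <<'E'
from h import *
snap("top","t0.png",k=1.4);snap("side","s0.png",k=1.4)
for c in("top","side"):print(camera_model(c),ray(c,280,210))
print(state())
E
```

```text
pics
{'fx': 490.2894168147278, 'fy': 490.2894168147278, 'cx': 281.465114634188, 'cy': 213.12483124537417, 'k1': 0.02730437107226511, 'rvec': array([ 2.16503868, -2.18799359,  0.10990188]), 'tvec': array([  -8.64662733,  428.86220393, 1434.41258795])} (array([ 292.30889749,   -2.37093083, 1468.36198321]), array([ 0.10017427, -0.00450034, -0.99498463]))
{'fx': 462.5771646009484, 'fy': 462.5771646009484, 'cx': 278.18655423108527, 'cy': 212.92980588818548, 'k1': 0.021559359546721505, 'rvec': array([ 2.28224298, -0.73396993,  0.26514178]), 'tvec': array([-377.20822673,  211.80430433, 1161.9923636 ])} (array([ -47.4485706 , -758.61602184,  979.60386242]), array([ 0.39031478,  0.57378065, -0.72005946]))
{'time_s': 0.1, 'qpos': array([ 6.23983286e+01,  1.83496882e+01,  8.96986053e+01, -1.29131086e-03,
        7.20440199e+01, -1.14628635e+00]), 'qvel': array([ 0.00916652, -0.1388637 , -0.12365251, -0.05780927,  0.02456551,
       -0.01865593]), 'effort': array([-9.70916881e-04, -4.13333595e+01, -2.32508665e+01,  7.27987709e-02,
        4.21586889e-02, -8.82965901e-05]), 'ee_pos': array([255.96651573, 514.38922449, 213.19270229]), 'ee_rot': array([-1.79907680e+02, -6.19215858e-04,  1.53545014e+02]), 'force': array([-0.74438402, -0.19885421, -0.55737968]), 'torque': array([-0.02772805,  0.01763462,  0.01836137]), 'gripper_width': 91.33185457449449}
```

View pics/t0.png

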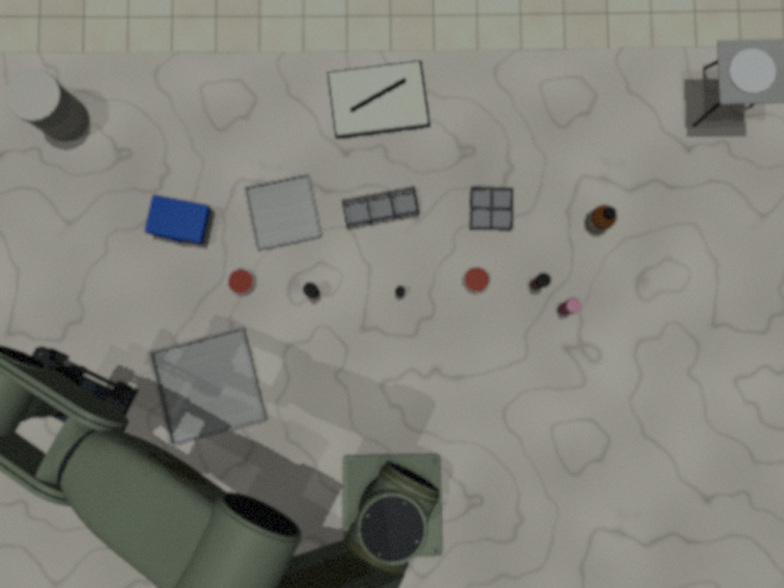

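View pics/s0.png

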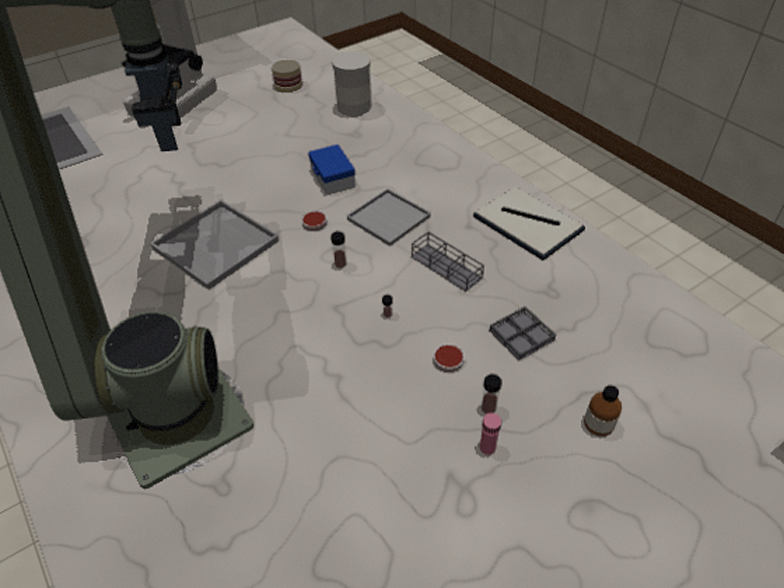

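The top picture (1.4x) shows:
- dishes at (241,281) and (477,279)
- black-capped universals at (311,291) and (542,281), with the pink decoy at (569,307)
- bijou at (400,292)
- small tray at (284,212) and large tray at (209,386)
- 3-cell rack at (380,207) and 4-cell rack at (491,208)
- tip box at (178,220) and brown bottle at (603,217)

Next I'll enlarge these areas and check which tray measures 142 mm.

```bash
python3 - <<'E'
from h import *
snap("top","t1.png",(160,115,350,225),4.2);snap("top","t2.png",(310,115,450,235),5)
for n,pts in dict(small=[(246,187),(308,176),(322,237),(259,250)],large=[(151,350),(244,329),(267,419),(173,444)]).items():
    P=np.array([at("top",u/1.4,v/1.4,14) for u,v in pts]);print(n,P.tolist(),np.linalg.norm(P-np.roll(P,1,0),axis=1),P.mean(0))
E
```

```text
small [[673.5, 303.1], [696.7, 169.8], [563.1, 139.8], [536.1, 274.3]] [140.38589673 135.30384326 136.92684178 137.18327157] [617.35 221.75]
large [[325.6, 498.6], [367.6, 304.6], [179.1, 254.7], [130.7, 448.5]] [201.23622934 198.49433241 194.99297423 199.75234667] [250.75 376.6 ]
```

View pics/t1.png

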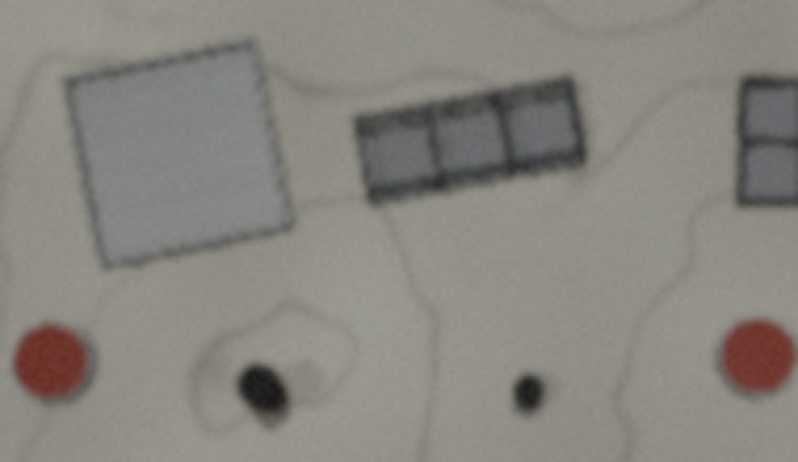

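View pics/t2.png

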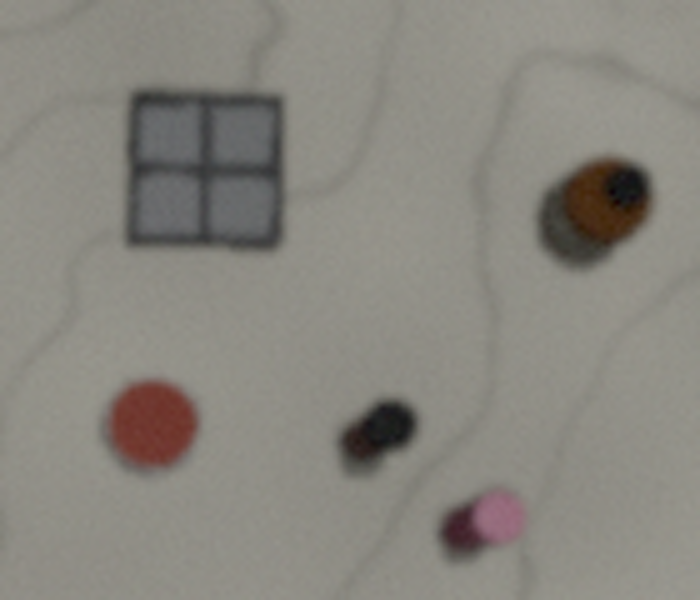

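```bash
cat > m.py <<'E'
from h import *
a=lambda p,z:at("top",160+(p[0]+.5)/4.2-.5,115+(p[1]+.5)/4.2-.5,z)
b=lambda p,z:at("top",310+(p[0]+.5)/5-.5,115+(p[1]+.5)/5-.5,z)
s=lambda p,z:at("side",(p[0]+.5)/1.4-.5,(p[1]+.5)/1.4-.5,z)
def box(n,P):
    P=np.array(P);L=np.linalg.norm(P-np.roll(P,-1,0),axis=1);d=P[1]-P[0]+P[2]-P[3]
    print(n,P.mean(0),L.round(1),"edge01 deg",np.degrees(np.arctan2(d[1],d[0])).round(1))
box("tray",[a(p,14) for p in[(66,80),(254,42),(293,228),(105,268)]])
box("urack40",[a(p,40) for p in[(357,117),(573,80),(585,160),(371,202)]])
box("urack20",[a(p,20) for p in[(357,117),(573,80),(585,160),(371,202)]])
box("brack",[b(p,18) for p in[(133,92),(283,96),(281,246),(128,244)]])
print("dishL",a((51,361),12),s((314,219),12));print("dishR",a((758,356),12),b((152,424),12),s((449,356),12))
print("uniL",a((259,382),84),s((338,236),82));print("uniR",b((391,425),84),s((493,381),82))
print("bij",a((529,390),48),s((387,298),48));print("pink",b((499,517),84))
print("bottle",b((628,186),100)); print("tip",[at("top",u/1.4,v/1.4,56) for u,v in[(153,196),(211,206),(203,241),(146,231)]])
E
python3 m.py
```

```text
tray [618.55 222.7 ] [137.3 138.7 136.5 139.7] edge01 deg -78.5
urack40 [621.275  13.175] [154.9  58.  153.6  61.6] edge01 deg -79.9
urack20 [625.875  13.375] [157.   58.9 155.7  62.5] edge01 deg -80.0
brack [ 622.175 -224.025] [90.6 91.7 91.8 93. ] edge01 deg -91.7
dishL [470.5 313.5] [470.9 320.5]
dishR [ 469.  -189.1] [ 469.  -188.8] [ 469.7 -184.2]
uniL [446.  157.8] [445.5 163.7]
uniR [ 458.3 -315.5] [ 458.7 -311.8]
bij [442.5 -25.1] [443.1 -18.7]
pink [ 405.2 -375. ]
bottle [ 591.3 -450.1]
tip [array([644.7, 486.9]), array([622.7, 366.6]), array([549. , 382.2]), array([570.9, 499.8])]
```

The 142 mm tray is the small one: it measures about 139 mm at the rim, and the other about 200 mm. The black-capped universals are the ones to move, not the pink one at (499,517) in the crop. I'll square the tool to yaw 180, so tool x = −world x, tool y = +world y and tool z = down, then head for the left dish.

arm_command(deltas="0 0 15 0 0 -8.8 91; 0 0 15 0 0 -8.8 91; 0 0 15 0 0 -8.85 91; -36 -33 5 0 0 0 91; -36 -33 5 0 0 0 91", force=12)

```text
time_s: 0.82
ee_pos: [328.6, 448.2, 158.4]
ee_rot: [-180.0, -0.0, -179.9]
force: [0.4, 0.7, 0.1]
gripper_width: 90.7
```

arm_command(deltas="-36 -33 5 0 0 0 91; -36 -33 5 0 0 0 91; -36 -33 5 0 0 0 91; -34 -32 5 0 0 0 91; 0 0 0 0 0 0 91")

```text
time_s: 1.45
ee_pos: [471.8, 315.6, 138.3]
ee_rot: [-180.0, -0.0, 179.7]
force: [-1.0, 0.6, -0.0]
gripper_width: 91.2
```

```bash
python3 - <<'E'
from h import *
snap("side","s1.png",(150,60,350,210),4)
st=state();print(st["ee_pos"],st["ee_rot"])
print((proj("side",[[*st["ee_pos"][:2],z] for z in(138,12)])-[150,60])*4)
E
```

```text
[470.67600588 316.78593639 138.52350187] [-1.79991215e+02 -5.66559887e-02  1.79828719e+02]
[[281.38532921 260.18225451]
 [298.70599894 387.59236134]]
```

View pics/s1.png

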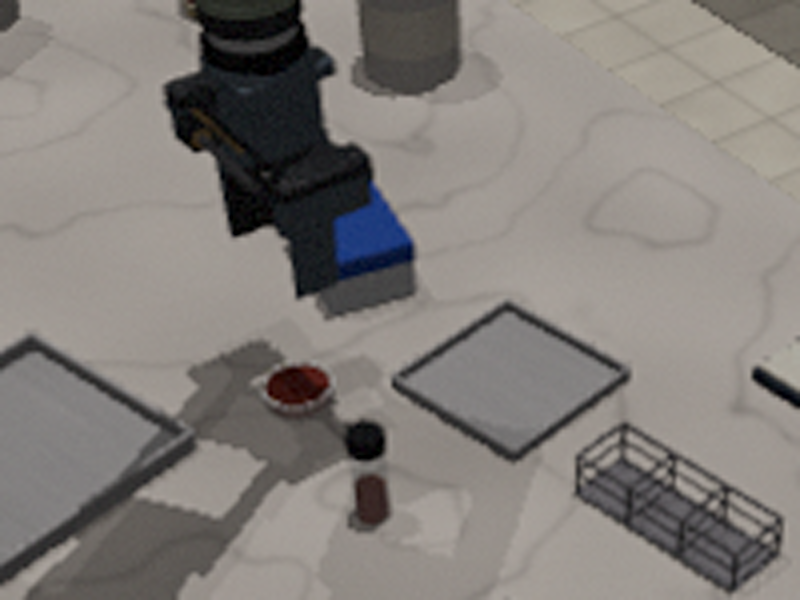

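The side view puts the finger midpoint at about (280,262) and the dish at (297,386). Both match the projections, so the tool is centred on the dish. Descend and close.

arm_command(deltas="0 0 40 0 0 0 91; 0 0 40 0 0 0 91; 0 0 35 0 0 0 91; 0 0 14 0 0 0 91; 0 0 5 0 0 0 91")

```text
time_s: 2.12
ee_pos: [469.8, 318.5, 4.8]
ee_rot: [180.0, -0.0, -180.0]
force: [-0.3, -0.3, 0.9]
gripper_width: 90.9
```

arm_command(deltas="0 0 0 0 0 0 75; 0 0 0 0 0 0 62; 0 0 0 0 0 0 50; 0 0 0 0 0 0 50; 0 0 0 0 0 0 50")

```text
time_s: 2.75
ee_pos: [470.6, 318.0, 5.7]
ee_rot: [180.0, 0.1, 180.0]
force: [-1.0, -0.4, 5.1]
gripper_width: 59.1
```

arm_command(deltas="0 0 -15 0 0 0 50; 0 0 -35 0 0 0 50; -50 -30 0 0 0 0 50; -49 -30 0 0 0 0 50; -49 -31 0 0 0 0 50")

```text
time_s: 3.38
ee_pos: [619.7, 226.0, 56.0]
ee_rot: [180.0, 0.1, -180.0]
force: [-0.1, 0.0, 0.4]
gripper_width: 59.4
```

arm_command(deltas="0 0 0 0 0 0 50; 0 0 26 0 0 0 50; 0 0 14 0 0 0 50; 0 0 4 0 0 0 50; 0 0 2 0 0 0 50")

```text
time_s: 4.0
ee_pos: [618.1, 227.3, 9.3]
ee_rot: [180.0, 0.0, -180.0]
force: [-0.5, -0.1, -1.2]
gripper_width: 59.1
```

arm_command(deltas="0 0 1 0 0 0 50; 0 0 0 0 0 0 50; 0 0 0 0 0 0 64; 0 0 0 0 0 0 76; 0 0 0 0 0 0 76")

```text
time_s: 4.62
ee_pos: [618.2, 226.7, 8.0]
ee_rot: [180.0, 0.0, 180.0]
force: [-0.8, 0.2, -0.7]
gripper_width: 75.7
```

```bash
python3 -c "
from h import *
for _ in range(4):
  grab_frame('side');s=state();print(s['ee_pos'].round(2),s['force'].round(1),s['gripper_width'])"
```

```text
[618.19 226.68   7.93] [ 0.2 -0.6 -0.5] 75.60896300146406
[618.13 226.71   7.89] [ 0.7  0.3 -0.4] 76.14334796960561
[618.16 226.71   7.9 ] [ 0.4 -0.4 -0.1] 75.92966629942504
[618.16 226.71   7.89] [ 0.6 -0.5  0.2] 75.76210035565983
```

arm_command(deltas="0 0 -50 0 0 0 76; 0 0 -52 0 0 0 91; 18 -51 0 0 0 0 91; 18 -51 0 0 0 0 91; 18 -51 0 0 0 0 91")

```text
time_s: 5.45
ee_pos: [563.5, 72.4, 110.2]
ee_rot: [-180.0, 0.0, -180.0]
force: [-0.1, -0.9, 0.4]
gripper_width: 91.3
```

arm_command(deltas="19 -51 0 0 0 0 91; 19 -51 0 0 0 0 91; 19 -51 0 0 0 0 91; 19 -53 0 0 0 0 91; 19 -53 0 0 0 0 91")

```text
time_s: 6.08
ee_pos: [468.4, -186.9, 110.2]
ee_rot: [-180.0, 0.0, -180.0]
force: [0.6, -0.0, -0.5]
gripper_width: 91.1
```

```bash
python3 - <<'E'
from h import *
grab_frame("side");snap("side","s2.png",(250,130,450,280),4)
st=state();print(st["time_s"],st["ee_pos"],st["ee_rot"])
print((proj("side",[[*st["ee_pos"][:2],z] for z in(st["ee_pos"][2],12)])-[250,130])*4)
E
```

```text
6.175 [ 467.48083707 -189.34956301  110.12201004] [-1.79913773e+02 -5.07773967e-03  1.79664989e+02]
[[291.71047921 405.15929401]
 [284.50445651 503.10841026]]
```

View pics/s2.png

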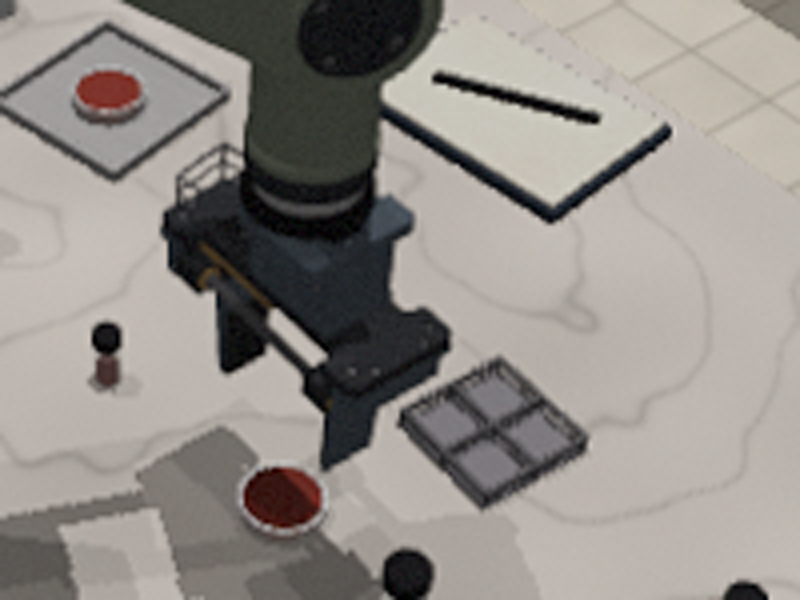

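```bash
python3 - <<'E'
from h import *
f=lambda u,v,z:at("side",250+(u+.5)/4-.5,130+(v+.5)/4-.5,z)
print("dishR",f(283,499,13),"placed",f(109,93,16))
P=np.array([f(*p,18) for p in[(399,418),(500,357),(588,439),(484,507)]]);print("brack",P.tolist(),P.mean(0))
print("bij cap",f(106,336,45),"uniR",f(408,575,78))
grab_frame("side");print(state()["ee_pos"])
E
```

```text
dishR [ 468.3 -185.1] placed [617.  227.6]
brack [[573.8, -179.7], [668.4, -178.6], [663.7, -268.8], [567.5, -270.6]] [ 618.35  -224.425]
bij cap [442.4 -18.9] uniR [ 457.5 -312.3]
[ 468.3032477  -187.18942522  110.05734102]
```

arm_command(deltas="0 0 40 0 0 0 91; 0 0 40 0 0 0 91; 0 0 19 0 0 0 91; 0 0 6 0 0 0 91; 0 0 0 0 0 0 91")

```text
time_s: 6.85
ee_pos: [469.7, -184.6, 5.1]
ee_rot: [180.0, 0.0, -179.9]
force: [-0.7, -0.3, 1.0]
gripper_width: 90.9
```

arm_command(deltas="0 0 0 0 0 0 75; 0 0 0 0 0 0 62; 0 0 0 0 0 0 50; 0 0 0 0 0 0 50; 0 0 0 0 0 0 50")

```text
time_s: 7.48
ee_pos: [469.3, -185.4, 5.3]
ee_rot: [-180.0, 0.0, 180.0]
force: [-0.4, 0.2, 3.6]
gripper_width: 59.6
```

arm_command(deltas="0 0 -20 0 0 0 50; 0 0 -45 0 0 0 50; -18 50 0 0 0 0 50; -18 51 0 0 0 0 50; -18 51 0 0 0 0 50")

```text
time_s: 8.1
ee_pos: [523.5, -31.9, 70.0]
ee_rot: [180.0, 0.0, 179.9]
force: [0.4, 0.2, -0.2]
gripper_width: 59.6
```

arm_command(deltas="-19 52 0 0 0 0 50; -19 52 0 0 0 0 50; -19 52 0 0 0 0 50; -19 52 0 0 0 0 50; -19 52 0 0 0 0 50")

```text
time_s: 8.72
ee_pos: [618.4, 228.4, 69.6]
ee_rot: [-180.0, -0.0, -180.0]
force: [0.0, -0.0, -0.1]
gripper_width: 59.4
```

arm_command(deltas="0 0 0 0 0 0 50; 0 0 0 0 0 0 50; 0 0 25 0 0 0 50; 0 0 0 0 0 0 50")

```text
time_s: 9.22
ee_pos: [616.2, 224.5, 43.2]
ee_rot: [-179.9, -0.3, 179.9]
force: [-0.3, 0.3, 0.5]
gripper_width: 59.6
```

```bash
python3 - <<'E'
from h import *
for _ in range(4): grab_frame("side")
snap("side","s3.png",(200,100,350,220),5)
print(state()["ee_pos"])
E
```

```text
[618.77423891 226.40212406  46.05291934]
```

View pics/s3.png

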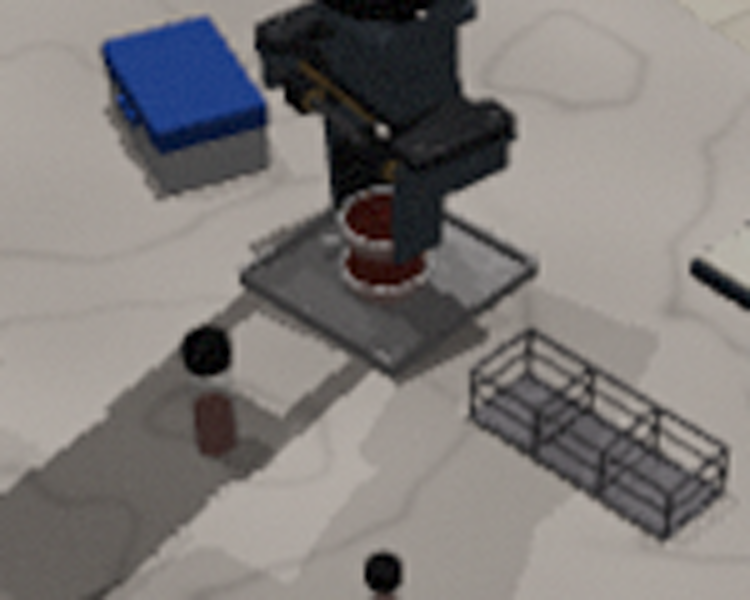

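The upper dish hangs straight above the lower one: the left rims are at about 340 and 345, and the height difference accounts for that. I'll lower it and measure the 3-cell rack from the same picture.

arm_command(deltas="0 0 12 0 0 0 50; 0 0 6 0 0 0 50; 0 0 3 0 0 0 50; 0 0 1 0 0 0 50; 0 0 0 0 0 0 50")

```text
time_s: 10.1
ee_pos: [618.0, 226.8, 23.3]
ee_rot: [180.0, -0.0, 180.0]
force: [-1.7, -0.8, 3.8]
gripper_width: 59.7
```

```bash
python3 - <<'E'
from h import *
f=lambda u,v,z:at("side",200+(u+.5)/5-.5,100+(v+.5)/5-.5,z)
P=np.array([f(*p,40) for p in[(472,370),(531,328),(727,455),(668,497)]]);print("urack",P.tolist(),P.mean(0))
print("base",f(472,417,2),f(664,538,2),f(722,500,2))
print("uniL",f(207,348,78),f(216,448,5), "bij",f(383,571,45))
print(state()["ee_pos"],state()["force"])
E
```

```text
urack [[585.3, 90.5], [637.9, 100.1], [660.6, -58.3], [610.5, -64.7]] [623.575  16.9  ]
base [584.8  89.6] [613.3 -61.6] [661.4 -57.7]
uniL [445.2 165.3] [440.2 157.8] bij [442.1 -19.6]
[618.02337181 226.77005197  23.33150339] [-1.68310218 -0.8350021   3.75675818]
```

arm_command(deltas="0 0 0 0 0 0 62; 0 0 0 0 0 0 76; 0 0 0 0 0 0 76; 0 0 -40 0 0 0 76; 0 0 -57 0 0 0 70")

```text
time_s: 10.72
ee_pos: [617.0, 226.3, 119.0]
ee_rot: [-179.9, -0.2, 180.0]
force: [0.5, 0.2, -0.0]
gripper_width: 70.5
```

arm_command(deltas="44 -16 0 0 0 0 64; 44 -16 0 0 0 0 64; 44 -16 0 0 0 0 64; 41 -16 0 0 0 0 64; 0 0 0 0 0 0 64")

```text
time_s: 11.35
ee_pos: [442.0, 161.6, 119.9]
ee_rot: [-180.0, -0.1, 180.0]
force: [0.7, -0.7, 1.1]
gripper_width: 63.5
```

```bash
python3 - <<'E'
from h import *
for _ in range(4): grab_frame("side")
snap("side","s4.png",(200,90,350,210),5)
st=state();print(st["ee_pos"],(proj("side",[[*st["ee_pos"][:2],z] for z in(120,80,0)])-[200,90])*5)
E
```

```text
[446.59073418 163.25321087 120.08186254] [[203.11408155 341.99529884]
 [208.54846003 394.37483307]
 [218.74156947 492.71424716]]
```

View pics/s4.png

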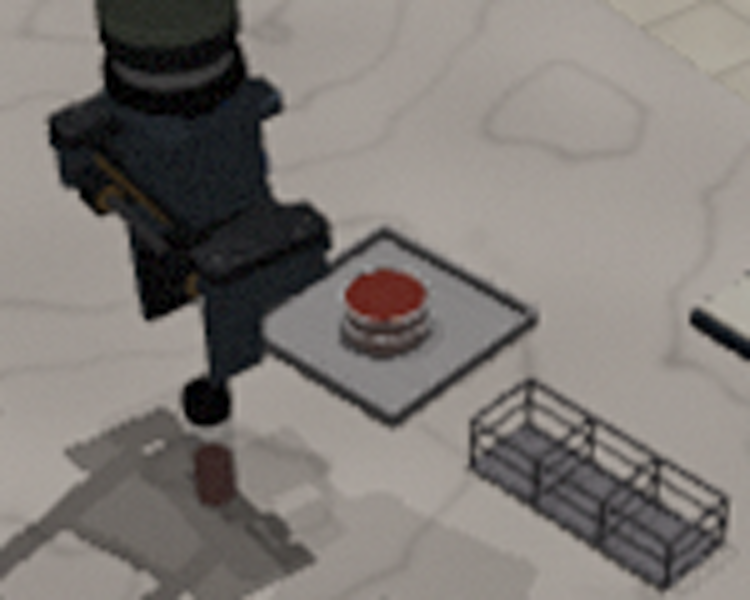

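The dishes are stacked neatly, at (385,310). The universal's cap at (207,400) is where the tool axis projects, (209,399). Descend to TCP z 57 and grip the cap.

arm_command(deltas="0 0 30 0 0 0 64; 0 0 25 0 0 0 64; 0 0 8 0 0 0 64; 0 0 0 0 0 0 50; 0 0 0 0 0 0 40")

```text
time_s: 12.22
ee_pos: [446.1, 163.1, 57.7]
ee_rot: [180.0, 0.1, 180.0]
force: [-0.0, 0.2, 0.5]
gripper_width: 47.0
```

arm_command(deltas="0 0 0 0 0 0 32; 0 0 0 0 0 0 20; 0 0 0 0 0 0 20; 0 0 0 0 0 0 20; 0 0 -15 0 0 0 20")

```text
time_s: 12.85
ee_pos: [444.1, 162.4, 71.2]
ee_rot: [-180.0, -0.2, 180.0]
force: [-0.1, -0.7, -0.4]
gripper_width: 29.1
```

arm_command(deltas="0 0 -43 0 0 0 20; -42 -24 0 0 0 0 20; -42 -24 0 0 0 0 20; -42 -24 0 0 0 0 20; -43 -22 0 0 0 0 20")

```text
time_s: 13.48
ee_pos: [615.0, 67.8, 114.5]
ee_rot: [180.0, -0.1, 180.0]
force: [0.5, 0.6, 0.1]
gripper_width: 29.2
```

```bash
python3 - <<'E'
from h import *
for _ in range(5): grab_frame("side")
snap("side","s5.png",(250,100,370,220),5)
st=state();print(st["time_s"],st["ee_pos"],st["gripper_width"],(proj("side",[[*st["ee_pos"][:2],z] for z in(58,40,3)])-[250,100])*5)
E
```

```text
13.775 [612.81496731  69.08605062 114.41311681] 29.293480431390826 [[277.93812652 346.45470493]
 [277.29405555 368.86197709]
 [276.00867158 413.63565318]]
```

View pics/s5.png

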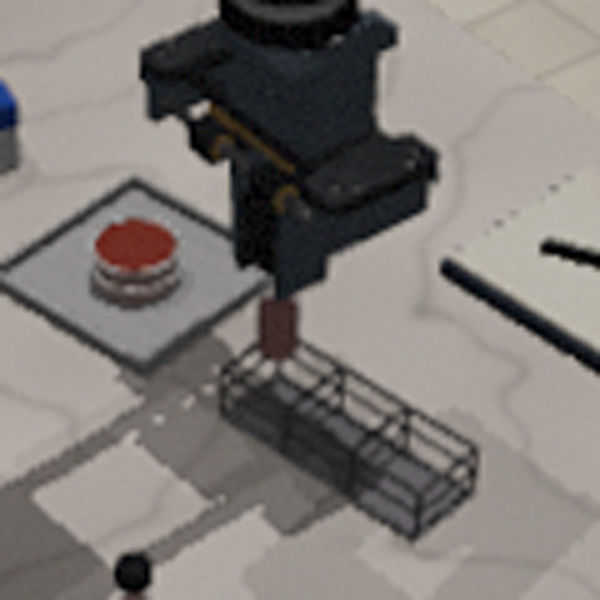

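Bottle base is at (277,357). The cell's top centre is at about (283,373) and the tool axis at z 40 projects to (277,369), so I'll nudge about 3 mm towards −y and lower.

arm_command(deltas="-1 -3 0 0 0 0 20; 0 0 20 0 0 0 20; 0 0 20 0 0 0 20; 0 0 10 0 0 0 20; 0 0 3 0 0 0 20")

```text
time_s: 14.4
ee_pos: [614.7, 66.0, 61.7]
ee_rot: [-180.0, -0.0, -180.0]
force: [0.7, -0.5, 0.2]
gripper_width: 29.2
```

arm_command(deltas="0 0 1.5 0 0 0 20; 0 0 0 0 0 0 20; 0 0 0 0 0 0 20")

```text
time_s: 14.78
ee_pos: [615.5, 65.8, 61.0]
ee_rot: [180.0, 0.1, 180.0]
force: [0.8, -0.2, 0.1]
gripper_width: 29.1
```

arm_command(deltas="0 0 0.7 0 0 0 20; 0 0 0 0 0 0 20; 0 0 0 0 0 0 34; 0 0 0 0 0 0 48; 0 0 0 0 0 0 52")

```text
time_s: 15.4
ee_pos: [614.9, 65.8, 59.4]
ee_rot: [180.0, -0.0, 180.0]
force: [-0.1, -0.1, 0.7]
gripper_width: 50.2
```

arm_command(deltas="0 0 0 0 0 0 52; 0 0 -15 0 0 0 52; 0 0 -45 0 0 0 52; 0 0 0 0 0 0 52")

```text
time_s: 15.9
ee_pos: [618.1, 66.0, 124.7]
ee_rot: [179.9, 0.5, 180.0]
force: [0.6, 0.1, 0.3]
gripper_width: 52.2
```

arm_command(deltas="20 -47 0 0 0 0 64; 20 -47 0 0 0 0 64; 20 -47 0 0 0 0 64; 20 -47 0 0 0 0 64; 20 -47 0 0 0 0 64")

```text
time_s: 16.52
ee_pos: [514.2, -170.6, 119.9]
ee_rot: [-180.0, 0.0, -180.0]
force: [1.1, -0.1, -0.8]
gripper_width: 64.1
```

arm_command(deltas="19 -47 0 0 0 0 64; 19 -48 0 0 0 0 64; 19 -48 0 0 0 0 64; 0 0 0 0 0 0 64; 0 0 0 0 0 0 64")

```text
time_s: 17.15
ee_pos: [457.9, -311.7, 119.6]
ee_rot: [179.9, -0.0, 180.0]
force: [-0.5, 0.5, 0.1]
gripper_width: 63.9
```

```bash
python3 - <<'E'
from h import *
for _ in range(4): grab_frame("side")
snap("side","s6.png",(220,130,440,310),3.6)
st=state();print(st["time_s"],st["ee_pos"],st["qpos"].round(0),(proj("side",[[*st["ee_pos"][:2],z] for z in(120,76,0)])-[220,130])*3.6)
E
```

```text
17.4 [ 458.56268943 -311.15916271  119.7452942 ] [ -35.   21.  100.    0.   59. -125.] [[479.96919063 475.4342972 ]
 [473.60690244 516.08119911]
 [463.45206131 581.06129418]]
```

View pics/s6.png

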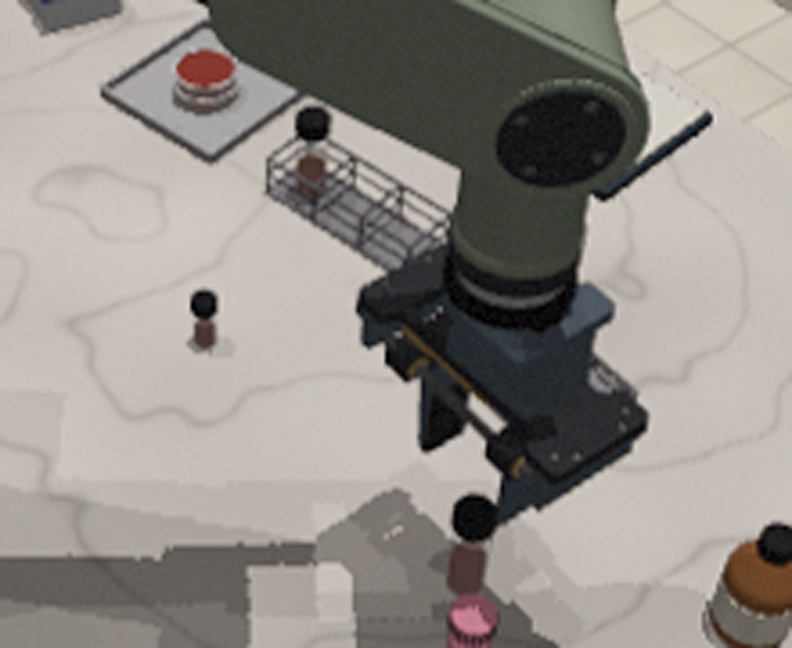

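The first universal stands upright in its end cell. The second universal's black cap at (473,518) sits on the tool axis, projected at (474,516), and the pink one at (472,615) is clear of the fingers.

arm_command(deltas="0 0 30 0 0 0 64; 0 0 25 0 0 0 64; 0 0 8 0 0 0 64; 0 0 0 0 0 0 50; 0 0 0 0 0 0 40")

```text
time_s: 18.02
ee_pos: [458.9, -312.6, 57.7]
ee_rot: [-179.9, 0.1, -180.0]
force: [0.5, 0.4, 0.1]
gripper_width: 46.7
```

arm_command(deltas="0 0 0 0 0 0 32; 0 0 0 0 0 0 20; 0 0 0 0 0 0 20; 0 0 0 0 0 0 20; 0 0 0 0 0 0 20")

```text
time_s: 18.65
ee_pos: [458.5, -312.6, 57.3]
ee_rot: [-180.0, 0.1, 180.0]
force: [-0.2, 0.4, 4.8]
gripper_width: 28.9
```

arm_command(deltas="0 0 -15 0 0 0 20; 0 0 -45 0 0 0 20; -29 46 0 0 0 0 20; -29 46 0 0 0 0 20; -29 46 0 0 0 0 20")

```text
time_s: 19.27
ee_pos: [545.7, -173.0, 117.4]
ee_rot: [-180.0, 0.0, 180.0]
force: [0.5, -1.3, -1.5]
gripper_width: 29.2
```

arm_command(deltas="-29 46 0 0 0 0 20; -29 46 0 0 0 0 20; -29 46 0 0 0 0 20; 0 0 0 0 0 0 20; 0 0 0 0 0 0 20")

```text
time_s: 19.9
ee_pos: [631.5, -36.5, 116.7]
ee_rot: [-180.0, -0.1, -180.0]
force: [0.6, 0.2, -1.5]
gripper_width: 29.3
```

```bash
python3 - <<'E'
from h import *
for _ in range(4): grab_frame("side")
snap("side","s7.png",(270,120,390,220),6)
st=state();print(st["time_s"],st["ee_pos"],st["gripper_width"],(proj("side",[[*st["ee_pos"][:2],z] for z in(60,40,3)])-[270,120])*6)
E
```

```text
20.15 [631.5861063  -37.43144334 116.93269336] 29.18916095014206 [[379.12369567 394.23544017]
 [376.45710929 424.24077929]
 [371.675892   478.08580851]]
```

View pics/s7.png

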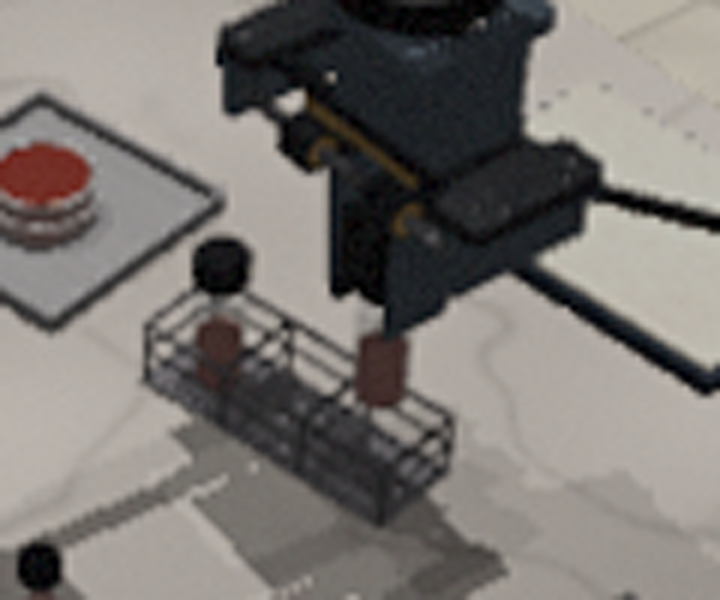

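The cell's top centre is at about (377,428) and the tool axis at (376,424), so they agree within about 2 mm. Lower and release.

arm_command(deltas="1 0 20 0 0 0 20; 0 0 20 0 0 0 20; 0 0 11 0 0 0 20; 0 0 4 0 0 0 20; 0 0 1.5 0 0 0 20")

```text
time_s: 20.78
ee_pos: [631.4, -36.5, 60.6]
ee_rot: [180.0, 0.0, 180.0]
force: [-0.0, 0.7, -0.9]
gripper_width: 29.4
```

arm_command(deltas="0 0 0.7 0 0 0 20; 0 0 0 0 0 0 20; 0 0 0 0 0 0 34; 0 0 0 0 0 0 48; 0 0 0 0 0 0 52")

```text
time_s: 21.4
ee_pos: [631.1, -36.2, 59.5]
ee_rot: [180.0, -0.0, 180.0]
force: [-0.5, -0.3, 0.3]
gripper_width: 50.5
```

arm_command(deltas="0 0 0 0 0 0 52; 0 0 -15 0 0 0 52; 0 0 -45 0 0 0 52; 0 0 0 0 0 0 52")

```text
time_s: 21.9
ee_pos: [634.1, -36.5, 124.6]
ee_rot: [-180.0, 0.5, 180.0]
force: [-0.3, -0.5, -0.4]
gripper_width: 51.9
```

arm_command(deltas="47 4 0 0 0 0 52; 47 4 0 0 0 0 52; 47 4 10 0 0 0 52; 48 5 10 0 0 0 52; 0 0 0 0 0 0 52")

```text
time_s: 22.52
ee_pos: [436.9, -18.8, 98.6]
ee_rot: [180.0, -0.3, 180.0]
force: [0.2, 0.1, -0.7]
gripper_width: 52.0
```

```bash
python3 - <<'E'
from h import *
for _ in range(4): grab_frame("side")
snap("side","s8.png",(220,120,370,240),5)
st=state();print(st["time_s"],st["ee_pos"],st["gripper_width"],(proj("side",[[*st["ee_pos"][:2],z] for z in(100,44,0)])-[220,120])*5)
E
```

```text
22.775 [443.79956299 -19.39528345 100.01333276] 51.81985155804277 [[280.82326042 397.42230364]
 [283.27988482 468.7487624 ]
 [285.10407699 521.7189829 ]]
```

View pics/s8.png

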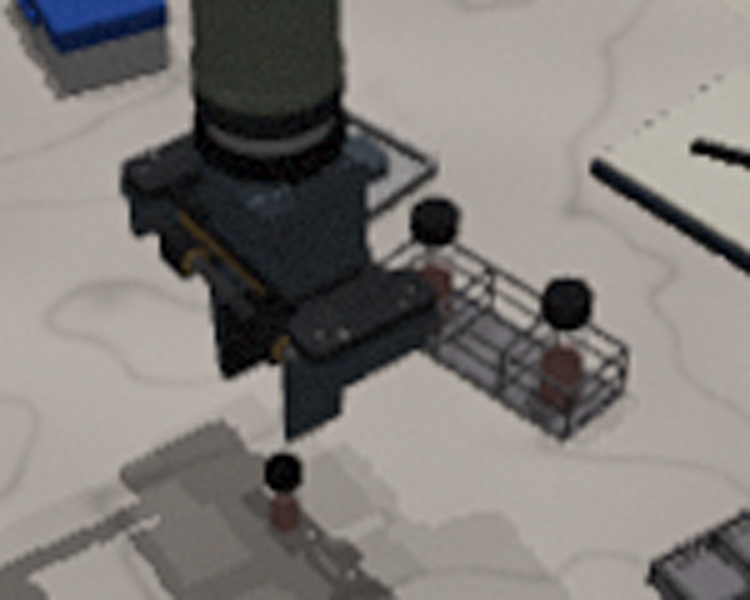

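Both universals stand upright in the rack. The bijou cap at (283,472) is on the tool axis, projected at (283,469). Descend to TCP z 24 and grip the cap.

arm_command(deltas="0 0 35 0 0 0 52; 0 0 28 0 0 0 52; 0 0 10 0 0 0 52; 0 0 3 0 0 0 48; 0 0 0 0 0 0 36")

```text
time_s: 23.4
ee_pos: [443.0, -19.3, 24.1]
ee_rot: [-180.0, 0.1, 180.0]
force: [0.5, 1.0, 0.3]
gripper_width: 40.2
```

arm_command(deltas="0 0 0 0 0 0 26; 0 0 0 0 0 0 14; 0 0 0 0 0 0 14; 0 0 0 0 0 0 14; 0 0 0 0 0 0 14")

```text
time_s: 24.02
ee_pos: [442.6, -19.3, 23.9]
ee_rot: [-180.0, 0.1, 180.0]
force: [0.5, 0.9, 4.1]
gripper_width: 21.1
```

arm_command(deltas="0 0 -15 0 0 0 14; 0 0 -35 0 0 0 14; -31 -36 0 0 0 0 14; -31 -36 0 0 0 0 14; -31 -36 0 0 0 0 14")

```text
time_s: 24.65
ee_pos: [535.6, -128.2, 73.3]
ee_rot: [180.0, -0.0, 180.0]
force: [0.1, 0.8, 1.0]
gripper_width: 20.9
```

arm_command(deltas="-31 -36 0 0 0 0 14; -32 -37 0 0 0 0 14; 0 0 15 0 0 0 14; 0 0 0 0 0 0 14; 0 0 0 0 0 0 14")

```text
time_s: 25.28
ee_pos: [597.1, -199.2, 58.3]
ee_rot: [180.0, -0.1, -180.0]
force: [-0.3, 0.4, -0.1]
gripper_width: 21.0
```

```bash
python3 - <<'E'
from h import *
for _ in range(4): grab_frame("side")
snap("side","s9.png",(320,160,440,260),6)
st=state();print(st["time_s"],st["ee_pos"],st["gripper_width"],(proj("side",[[*st["ee_pos"][:2],z] for z in(35,18,3)])-[320,160])*6)
E
```

```text
25.525 [ 598.10290468 -199.82397233   59.14907753] 21.222015798873638 [[250.26787737 423.12147805]
 [246.18512474 447.82652973]
 [242.64953297 469.22955233]]
```

View pics/s9.png

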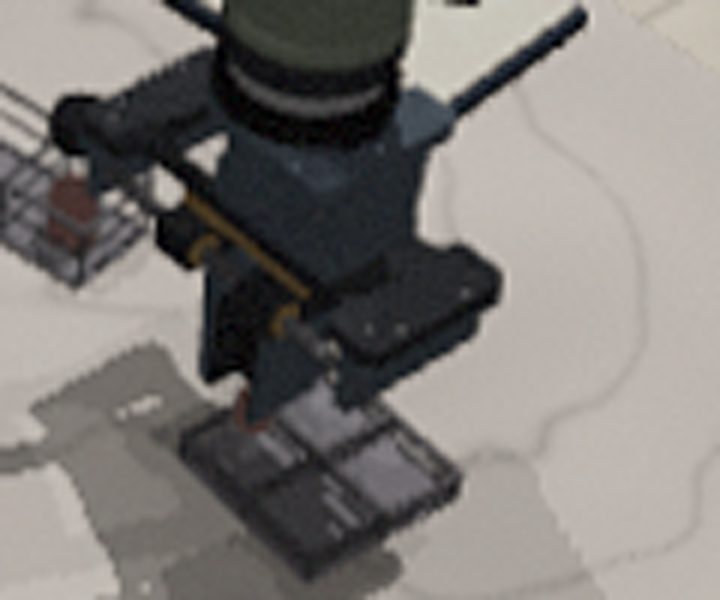

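The bijou hangs over the near-left cell, whose top centre is at about (254,453), with the tool axis at (246,448). Shift 4 mm towards −y and 1 mm in x, then lower.

arm_command(deltas="-1 -4 0 0 0 0 14; 0 0 12 0 0 0 14; 0 0 12 0 0 0 14; 0 0 5 0 0 0 14; 0 0 2 0 0 0 14")

```text
time_s: 26.15
ee_pos: [598.8, -204.1, 27.0]
ee_rot: [180.0, -0.1, 180.0]
force: [-1.8, 0.8, 4.6]
gripper_width: 20.8
```

arm_command(deltas="0 0 1 0 0 0 14; 0 0 0 0 0 0 14; 0 0 0 0 0 0 14")

```text
time_s: 26.52
ee_pos: [599.3, -204.3, 27.0]
ee_rot: [-180.0, 0.0, 180.0]
force: [-1.7, 0.3, 2.7]
gripper_width: 21.2
```

arm_command(deltas="0 0 0 0 0 0 26; 0 0 0 0 0 0 40; 0 0 0 0 0 0 44; 0 0 0 0 0 0 44; 0 0 -15 0 0 0 44")

```text
time_s: 27.15
ee_pos: [598.2, -203.9, 40.9]
ee_rot: [179.9, -0.2, 180.0]
force: [-0.2, -0.1, 0.6]
gripper_width: 44.2
```

arm_command(deltas="0 0 -50 0 0 0 44; 0 0 -60 0 0 0 44; 0 -50 -30 0 0 0 44; 0 -50 0 0 0 0 44; 0 0 0 0 0 0 44")

```text
time_s: 27.78
ee_pos: [598.9, -307.6, 182.9]
ee_rot: [-179.9, 0.1, 179.8]
force: [0.1, -0.5, -1.0]
gripper_width: 44.0
```

```bash
python3 - <<'E'
from h import *
for _ in range(4): grab_frame("side")
snap("side","s10.png",(200,100,460,290),3)
st=state();print(st["time_s"],st["ee_pos"],st["gripper_width"],st["qvel"].round(2))
E
```

```text
28.025 [ 599.09973012 -303.01070715  181.65790838] 44.07702176367074 [ 0.25  0.07 -0.15 -0.15 -0.18 -0.07]
```

View pics/s10.png

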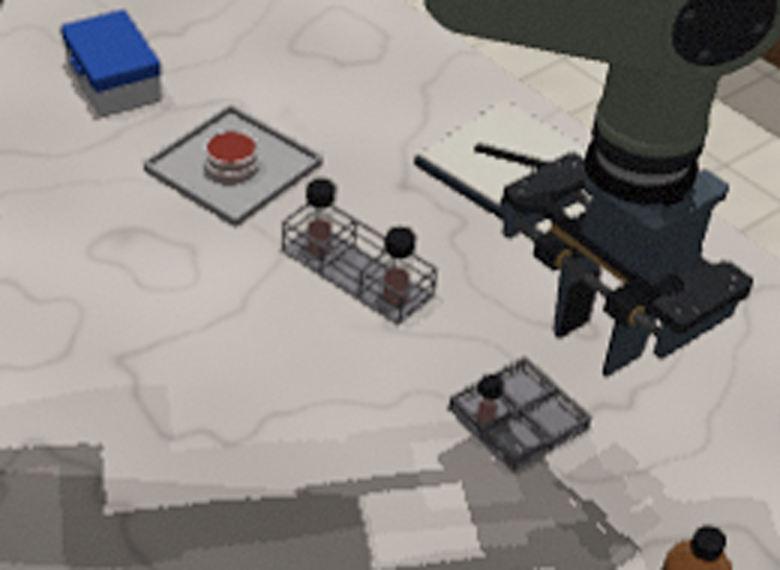

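The picture shows every container in place:
- dishes stacked in the tray at (231,157)
- universals upright in the end cells at (320,215) and (399,265)
- bijou upright in its cell at (489,400)
- the arm clear of everything

Handing in.

```bash
python3 -c "
from workcell import *
print(job_done())"
```

```text
the job is handed in; nothing more can be done
None
```

I sorted all five cultures and handed the job in about 28 s into the 136 s allowed. `job_done()` reports no verdict, so this rests on my own checks.

**Placed:**
- **Dishes:** stacked in the tray that measured about 139 mm across; the other tray is about 200 mm.
- **Universals:** in the two end cells of the three-cell rack. The pink look-alike was left alone.
- **Bijou:** in a cell of the low rack.

**Last checks:** the final side picture showed the dishes squarely stacked, all three bottles upright in their cells, and the gripper open and clear. The tip box and brown bottle looked undisturbed; I never went near either, but did not re-measure them. The readings when I set things down fitted containers resting on the tray and rack floors: the bijou's tool height was 3.1 mm above its bench grasp, against a 3 mm base sheet.

**Disagreements:** the top camera read y about 4–6 mm lower than the side camera. Where the arm gripped, it agreed with the side camera, so I used that and made small corrections from close-up views. Universal touchdown gave no clear force signal, so I judged those by height and by the pictures.

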